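# Fill the gap in the spice carousel and present that row

### The arm

A 6-joint arm with a two-finger parallel gripper is mounted at the origin on a cart in front of the work surface, level with it; the furniture and walls round the work are solid. World frame = base frame: x ahead of the robot, y to its left, z up, the work surface at z = 0. Lengths are in m, angles in rad, forces in N, time in s.
With the tool pointing down it reaches from about 0.35 to 0.975 m from the base axis. Payload 17.4 kg.
Tool frame: the origin (TCP) lies at the very end of the fingers, on their centre line; the grasp point (between the pads) lies 19 mm behind it; z points along the fingers, y is the line along which they close (so a half turn about z gives the same grasp; the last joint's range is limited). The gripper opens to 85 mm and grips with 20 to 120 N. Pads are 22 mm wide; open, the fingers measure 114 mm over their backs; the gripper's body (76 mm by 85 mm) begins 54 mm behind the grasp point. The pads swing forward as they close: fully open they stand 13 mm farther back than shut.
Start: joints at [-1.304, 0.116, 1.442, -0, 1.584, -0.038], TCP at [0.203, -0.644, 0.231] pointing down, gripper open.
Joint ranges: [-2.83, 2.83], [-0.83, 2.19], [0.07, 2.5], [-1.14, 4.28], [0.01, 3], [-2.97, 2.97]. Speed limits (rad/s): [1.89, 1.89, 2.22, 3.14, 3.14, 3.14].

### API

Orientations are given as a 3x3 rotation matrix whose columns are the frame's x, y, z axes.
In Python, from workcell import state, snapshot, camera_model, hand_in, look_for, outline_of, pinpoint gives the robot as it stands. The module is installed in compiled form; this text tells all that it offers.
- The arm moves only by the shell command python3 -m inch 'ROWS' [FORCE]. ROWS is a JSON object of lists of equal length, an entry for each row: "hand": the opening, from -1 (shut) to 1 (fully open); "slide": the shift along the tool's x, y, z in m, a list of three; "dr": the turn, a rotation vector about the tool's x, y, z in rad, a list of three. A call has 1 to 8 rows; each row is the pose to reach, as a shift and turn from the pose commanded when the call began, along the tool's axes at that moment; what a row does not reach only later rows make up. A row lasts 1/8 s, in which the tool goes at most 62.5 mm and 10.7 degrees, less where a joint would pass 70% of its speed; a pose out of reach is approached as far as the arm can. A call with a gripper value outside its range is refused whole. The fingers move at their own pace and stop on an object; FORCE is the grip in N (left out, the last holds). Time passes only in rows, so rows that repeat a pose let the fingers close. It gives the time, the measured TCP pose, the force, the opening and the grip force at its end, in the units of the state.
- state(): the state, without advancing time (a new reading comes with each control period).
- snapshot(name): name is "side" or "top"; returns the picture (420x560x3 uint8, blue, green, red); there is no depth.
- camera_model(name): a dict with "K" (3x3 intrinsics, pixels), "R" (3x3) and "t" (3): a world point X has camera coordinates R X + t. Camera axes: x right, y down, z forward; pixel columns grow to the right and rows downward; lengths in m; the calibration is good to about 2 mm. A picture is of the moment at which its call begins. camera_model takes no time and is no camera call.
- hand_in(): hands the job in; it is judged then, once.
Trained networks look in the newest picture that a camera, given by its name, has taken for a name from the list of things; names that differ only in an ending like _2 or _b are one class to them, and where a whole thing is asked for, a point or a joint stands for the part that bears it (a point fixed in the world has none). Each returns a list of dicts, best first, with "p" (0 to 1); they miss things now and then, are a little off and sometimes report something else, mostly with a low value. They report only what shows in the picture. A call takes as long as a camera call.
- look_for(label, camera): "bbox" ([left, top, right, bottom] in pixels, round what is visible of it).
- outline_of(label, camera): "region" (420x560 bool, what is visible of it) and "bbox" ([left, top, right, bottom] in pixels, round what is visible of it).
- pinpoint(label, camera): "position" ([column, row] in pixels: a listed point, or the origin of a listed thing).
The state is a dict: "time": time; "joint_pos": joint angles; "dq": joint speeds; "tau": joint torques, N m; "tool_pos": TCP position; "tcp_rot": TCP orientation; "force": force on the tool from outside, world axes, zero at the start; "torque": the same for the moment, N m; "opening": opening from 0.0 (shut) to 1.0 (fully open); "grip_force": force on a finger pad.
Only numpy, scipy, OpenCV 4.12 (cv2) and the standard library are available. Lean on these libraries where they do the work, as an engineer would, in place of code of your own. Each camera call takes 0.05 s, during which the arm holds its last target. There are 200 camera calls.

### The job

Two spice jars, a tall one and a squat one, have been left standing on the worktop: set them upright in the two empty cells of the spice carousel (either jar in either cell) and let go of them, so that the row of three is complete. Then turn the carousel by its central handle until that row squarely faces the front edge of the worktop, and finish while still gripping the handle, holding the turntable still so that it cannot swing while the cook takes a jar. Leave the other jars standing in their cells and the two wide pots where they are.

Things in the scene. Friction and masses are not known exactly. Their poses are not given: they have to be found in the camera images.
- carousel: turntable of the spice carousel: square wooden tray, side 246 mm, rounded corners (sweep radius 165 mm). Origin on the turning axis at the cell floors, 30 mm above the worktop; z up. Each side has a row of three cells 46 mm square, 50 mm apart centre to centre, row line 96 mm from the axis, walls 4 mm thick, 12 mm high. The row with two gaps is at its -x side, +y end empty
- carousel_foot: round black foot under the turntable, 184 mm across, fixed; origin on the turning axis at worktop height; axes parallel to the world's, -x (to the robot and the worktop's front edge) is the front. The gap row starts 1.1 to 2.5 rad counter-clockwise of front; facing front, the tray's axes are parallel to the foot's. Bearing: no spring, no stop within a turn, about 0.1 N m of friction (1 N at the rim)
- handle: upright dark wooden grip on the column in the middle of the turntable, turning with it: 14 mm thick (turntable x), 58 mm long (turntable y, parallel to the gap row), 36 mm high, top 118 mm above the worktop. Origin at the centre of its underside, 82 mm above the worktop. No jar within 70 mm of the axis
- handle_grip (a point): centre of the handle, 102 mm above the worktop, on the turning axis: grip it here from above
- gap_middle (a point): centre of the floor of the middle cell of the gap row (turntable x -96 mm, y 0), empty at the start
- gap_end (a point): centre of the floor of the empty end cell of the same row (turntable x -96, y +50 mm). The third cell, y -50, holds a jar, so fingers fit only across the row: one towards the handle, one over the tray's edge. Jars in the tray reach at most 114 mm above the worktop
- tall_jar: loose spice jar standing on the worktop, the slimmer and taller of the two: a straight round body with a round cap, 36 mm in diameter, 81 mm tall, about 70 g. Origin at the centre of its underside, z up
- squat_jar: loose spice jar standing on the worktop, the shorter: round, 40 mm in diameter with a flip-top cap 44 mm wide, 64 mm tall, about 70 g. Origin at the centre of its underside, z up
- pot_a: bystander: wide round pot with a flat cream lid, 55 mm in diameter, 71 mm tall, loose on the worktop; origin at the centre of its underside
- pot_b: bystander: a second such pot, 55 mm in diameter, 71 mm tall, loose on the worktop; origin at the centre of its underside
- rack_jar_0: one of the ten spice jars already standing loose in the carousel's cells, 40x40x77 mm; origin at the centre of its underside
- rack_jar_1: one of the ten spice jars already standing loose in the carousel's cells, 44x43x70 mm; origin at the centre of its underside
- rack_jar_2: one of the ten spice jars already standing loose in the carousel's cells, 41x41x79 mm; origin at the centre of its underside
- rack_jar_3: one of the ten spice jars already standing loose in the carousel's cells, 43x42x67 mm; origin at the centre of its underside
- rack_jar_4: one of the ten spice jars already standing loose in the carousel's cells, 40x40x84 mm; origin at the centre of its underside
- rack_jar_5: one of the ten spice jars already standing loose in the carousel's cells, 40x40x72 mm; origin at the centre of its underside
- rack_jar_6: one of the ten spice jars already standing loose in the carousel's cells, 40x40x73 mm; origin at the centre of its underside
- rack_jar_7: one of the ten spice jars already standing loose in the carousel's cells, 45x43x64 mm; origin at the centre of its underside
- rack_jar_8: one of the ten spice jars already standing loose in the carousel's cells, 38x38x81 mm; origin at the centre of its underside
- rack_jar_9: one of the ten spice jars already standing loose in the carousel's cells, 39x39x75 mm; origin at the centre of its underside

How it is judged:
On the way, in this order (a step that is already met when the one before it is completed fails the run):
1. both loose jars stand upright in the two empty cells, let go (angle between each of tall_jar, squat_jar's own z axis and vertical below 0.12 rad and z of tall_jar in the frame of carousel between -0.003 and 0.004 m and z of squat_jar in the frame of carousel between -0.003 and 0.004 m and ((horizontal distance between tall_jar and gap_middle below 0.009 m and horizontal distance between squat_jar and gap_end below 0.009 m) or (horizontal distance between squat_jar and gap_middle below 0.009 m and horizontal distance between tall_jar and gap_end below 0.009 m)) and contact force between the fingers and tall_jar below 0.2 N and contact force between the fingers and squat_jar below 0.2 N), for 0.2 s.
2. the completed row faces the front, with the handle gripped and the turntable still (angle between each of tall_jar, squat_jar's own z axis and vertical below 0.12 rad and z of tall_jar in the frame of carousel between -0.003 and 0.004 m and z of squat_jar in the frame of carousel between -0.003 and 0.004 m and ((horizontal distance between tall_jar and gap_middle below 0.009 m and horizontal distance between squat_jar and gap_end below 0.009 m) or (horizontal distance between squat_jar and gap_middle below 0.009 m and horizontal distance between tall_jar and gap_end below 0.009 m)) and y of gap_middle in the frame of carousel_foot between -0.01 and 0.01 m and x of gap_middle in the frame of carousel_foot below -0.05 m and contact force between the fingers and handle above 2 N and distance between the grasp point and handle_grip below 0.03 m and angular speed of carousel below 0.05 rad/s), for 0.3 s.
At the end, for the whole second after the job is handed in: both jars upright in the two gap cells (within 9 mm of centre, 7 degrees), one each, let go; gap row within 10 mm (6 degrees) of straight front; fingers grip the handle over 2 N within 30 mm of its centre, turntable still; ten other jars upright in cells; pots moved under 40 mm (all of step 2 and contact force between the fingers and tall_jar below 0.2 N and contact force between the fingers and squat_jar below 0.2 N and angle between each of rack_jar_0, rack_jar_1, rack_jar_2, rack_jar_3, rack_jar_4, rack_jar_5, rack_jar_6, rack_jar_7, rack_jar_8, rack_jar_9's own z axis and vertical below 0.12 rad and z of rack_jar_0 in the frame of carousel between -0.003 and 0.004 m and z of rack_jar_1 in the frame of carousel between -0.003 and 0.004 m and z of rack_jar_2 in the frame of carousel between -0.003 and 0.004 m and z of rack_jar_3 in the frame of carousel between -0.003 and 0.004 m and z of rack_jar_4 in the frame of carousel between -0.003 and 0.004 m and z of rack_jar_5 in the frame of carousel between -0.003 and 0.004 m and z of rack_jar_6 in the frame of carousel between -0.003 and 0.004 m and z of rack_jar_7 in the frame of carousel between -0.003 and 0.004 m and z of rack_jar_8 in the frame of carousel between -0.003 and 0.004 m and z of rack_jar_9 in the frame of carousel between -0.003 and 0.004 m and distance of each of pot_a, pot_b from where it was at the start of the episode below 0.04 m); the arm keeps its last pose, push and grip.
It fails at once if a jar in the carousel is knocked over or lifted out (angle between any of rack_jar_0, rack_jar_1, rack_jar_2, rack_jar_3, rack_jar_4, rack_jar_5, rack_jar_6, rack_jar_7, rack_jar_8, rack_jar_9's own z axis and vertical above 0.5 rad or z of any of rack_jar_0, rack_jar_1, rack_jar_2, rack_jar_3, rack_jar_4, rack_jar_5, rack_jar_6, rack_jar_7, rack_jar_8, rack_jar_9 in the frame of carousel above 0.03 m or z of any of rack_jar_0, rack_jar_1, rack_jar_2, rack_jar_3, rack_jar_4, rack_jar_5, rack_jar_6, rack_jar_7, rack_jar_8, rack_jar_9 in the frame of carousel below -0.012 m).
It fails at once if a wide pot is knocked over or shoved away (angle between any of pot_a, pot_b's own z axis and vertical above 0.5 rad or distance of any of pot_a, pot_b from where it was at the start of the episode above 0.05 m).
It also fails if it takes over 72 s, if anything falls off the work surface, if the arm or the gripper's body presses on something with over 40 N, if the wrist force passes 120 N, or if a joint passes its speed limit or range.

## Working session

There is one attempt and no reset: what is moved stays moved. The work goes in short steps, Python scripts to look and compute and a shell command to move; the robot and the scene stay as the last step left them, time stands still between calls to the robot, and variables do not carry over. Pictures are saved under pics/ and viewed, at most 10 in all, crops included, and the job is handed in when it is done.

```bash
mkdir -p pics; cat > h.py <<'E'
import numpy as np, cv2
from workcell import *
def ray(cam,px):
    m=camera_model(cam);K,R,t=map(np.array,(m["K"],m["R"],m["t"]))
    d=R.T@np.linalg.solve(K,[px[0],px[1],1.]);return -R.T@t,d
def onz(cam,px,z):
    c,d=ray(cam,px);return c+d*(z-c[2])/d[2]
def proj(cam,X):
    m=camera_model(cam);K,R,t=map(np.array,(m["K"],m["R"],m["t"]))
    p=K@(R@np.array(X)+t);return p[:2]/p[2]
def tri(a,b):
    (c1,d1),(c2,d2)=a,b
    s=np.linalg.lstsq(np.c_[d1,-d2],c2-c1,rcond=None)[0]
    p,q=c1+d1*s[0],c2+d2*s[1];return (p+q)/2,np.linalg.norm(p-q)
E
python3 - <<'E'
from h import *
np.set_printoptions(precision=4,suppress=True)
a=snapshot("top");b=snapshot("side")
cv2.imwrite("pics/top.png",a);cv2.imwrite("pics/side.png",b)
for cam in("top","side"):
    m=camera_model(cam);print(cam,"pos",-np.array(m["R"]).T@m["t"],"fwd",np.array(m["R"])[2])
    for l,z in[("tall_jar",0),("squat_jar",0),("pot_a",0),("carousel_foot",0),("carousel",.03),("handle",.082),("handle_grip",.102),("gap_middle",.03),("gap_end",.03)]:
        for r in pinpoint(l,cam)[:2]:print(l,round(r["p"],2),np.array(r["position"]),onz(cam,r["position"],z))
s=state();print(s["time"],s["tool_pos"],s["tcp_rot"],s["opening"])
E
```

```text
top pos [ 0.3631 -0.0113  0.9653] fwd [ 0.1833  0.0137 -0.983 ]
tall_jar 0.69 [364.8 176.7] [ 0.6316 -0.2326  0.    ]
squat_jar 0.83 [364.8 252.7] [ 0.4388 -0.2283  0.    ]
pot_a 0.9 [152.3 261.7] [0.4061 0.293  0.    ]
pot_a 0.89 [402.2 217.9] [ 0.5272 -0.3232  0.    ]
carousel 0.98 [249.8 209.1] [0.5365 0.0553 0.03  ]
handle 0.18 [404.4 220.3] [ 0.5078 -0.3015  0.082 ]
handle_grip 0.72 [249.7 203.1] [0.5369 0.0509 0.102 ]
handle_grip 0.33 [251.3 172.4] [0.6086 0.0495 0.102 ]
gap_middle 0.22 [247.9 200.4] [0.5581 0.0607 0.03  ]
gap_end 0.84 [287.1 231.5] [ 0.4835 -0.0362  0.03  ]
side pos [ 0.8763 -0.6474  1.0332] fwd [-0.2684  0.5524 -0.7892]
tall_jar 0.79 [272.8 317.1] [ 0.6311 -0.2293  0.    ]
squat_jar 0.88 [206.  288.2] [ 0.4282 -0.2356  0.    ]
squat_jar 0.38 [317.9 203.9] [0.5793 0.1778 0.    ]
pot_a 0.96 [221.2 327.3] [ 0.5255 -0.3136  0.    ]
pot_a 0.8 [290.9 161.6] [0.4185 0.3104 0.    ]
carousel 0.76 [291.5 218.8] [0.5409 0.0648 0.03  ]
handle 0.57 [289.9 251.4] [ 0.6034 -0.0738  0.082 ]
handle 0.56 [289.2 205.3] [0.5302 0.0698 0.082 ]
handle_grip 0.51 [291.7 203.5] [0.5409 0.064  0.102 ]
handle_grip 0.32 [313.8 243.8] [ 0.6553 -0.0356  0.102 ]
gap_middle 0.6 [273.4 243.1] [ 0.5335 -0.0381  0.03  ]
gap_end 0.6 [260.1 238. ] [ 0.4908 -0.0394  0.03  ]
1.0 [ 0.2026 -0.6439  0.2313] [[ 0.9539  0.3001  0.    ]
 [ 0.3001 -0.9539 -0.    ]
 [ 0.      0.     -1.    ]] 0.999593827609096
```

```bash
python3 - <<'E'
import cv2
a=cv2.imread("pics/top.png");cv2.imwrite("pics/topc.png",cv2.resize(a[120:330,140:420],None,fx=2.8,fy=2.8,interpolation=cv2.INTER_CUBIC))
b=cv2.imread("pics/side.png");cv2.imwrite("pics/sidec.png",cv2.resize(b[140:350,160:440],None,fx=2.8,fy=2.8,interpolation=cv2.INTER_CUBIC))
E
```

```text
(no output)
```

View pics/topc.png

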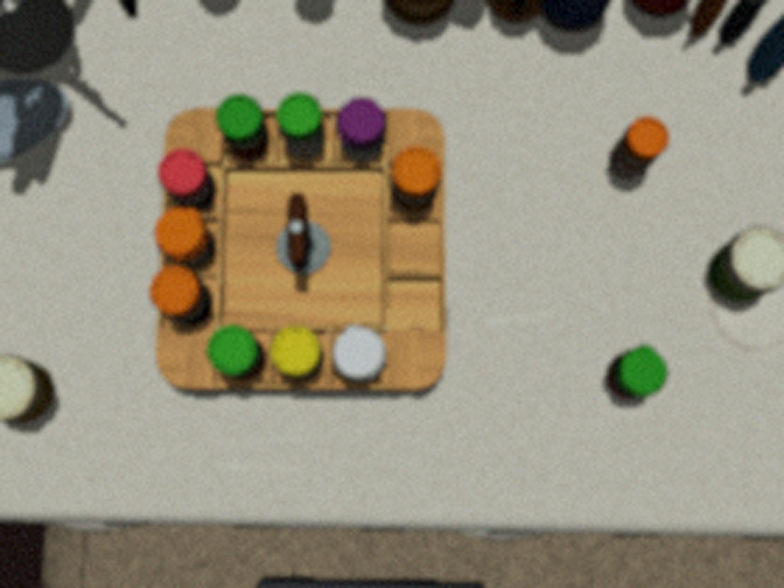

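View pics/sidec.png

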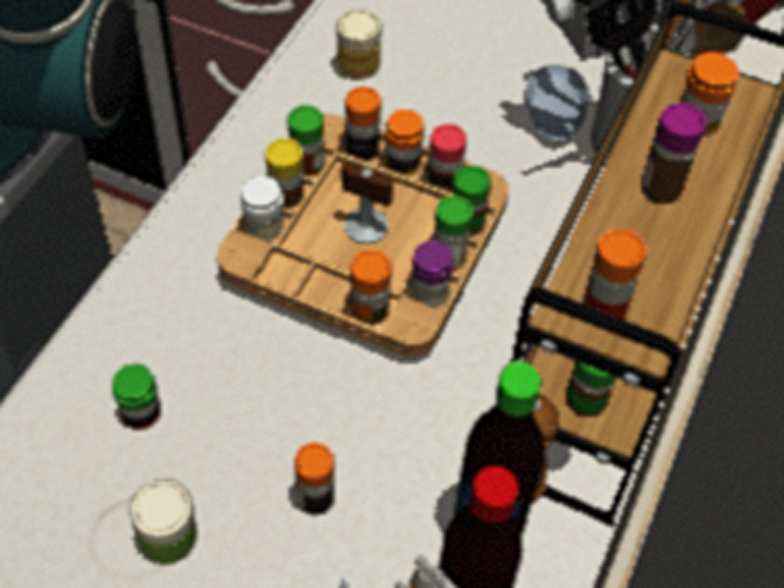

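The tray stands with its gap row facing right (-y), almost exactly π/2 from the front. The empty cells are at top-crop (413,248) and (413,303). The orange-capped tall jar is at (648,137), the green squat jar at (640,370), the handle at (298,230), and a pot sits at (758,260). I'll refine this by fitting known shapes to the outlines.

```bash
cat > fit.py <<'E'
from h import *
from scipy.optimize import minimize
U=4
def hullmask(cam,P):
    q=np.array([proj(cam,p) for p in P]);h=cv2.convexHull((q*16).round().astype(np.int32))
    m=np.zeros((420,560),np.uint8);cv2.fillConvexPoly(m,h,255,cv2.LINE_AA,4);return m/255.
A=np.linspace(0,2*np.pi,24,endpoint=False)
def cyl(x,y,parts):
    return [[x+r*np.cos(a),y+r*np.sin(a),z] for r,zs in parts for z in zs for a in A]
def fitcyl(label,parts,x0,cams=("top","side")):
    out=[]
    for cam in cams:
        R=None
        for r in outline_of(label,cam):
            ys,xs=np.nonzero(r["region"])
            if len(xs) and np.linalg.norm(onz(cam,[xs.mean(),ys.mean()],.035)[:2]-x0)<.05: R=r;break
        if R is None: print("no",label,cam);continue
        M=R["region"].astype(float)
        f=lambda v:np.abs(hullmask(cam,cyl(v[0],v[1],parts))-M).sum()
        s=minimize(f,x0,method="Nelder-Mead",options=dict(initial_simplex=np.array([x0,np.add(x0,[.01,0]),np.add(x0,[0,.01])])))
        print(label,cam,round(R["p"],2),s.x.round(4),"cost",round(s.fun),"area",M.sum());out.append(s.x)
    return np.mean(out,0)
TALL=[(.018,(0,.081))];SQ=[(.020,(0,.04)),(.022,(.045,.064))]
def traypts(cx,cy,yaw,zb):
    c,s=np.cos(yaw),np.sin(yaw);P=[]
    for sx,sy in((1,1),(1,-1),(-1,-1),(-1,1)):
        for a in A:
            u,v=sx*.101+.022*np.cos(a),sy*.101+.022*np.sin(a)
            P+=[[cx+c*u-s*v,cy+s*u+c*v,z] for z in(.042,zb)]
    return P
def fittray(x0,cams=("top","side")):
    out=[]
    for cam in cams:
        M=outline_of("carousel",cam)[0]["region"].astype(float);J=np.zeros((420,560),bool)
        for l in["rack_jar_0","tall_jar","squat_jar"]:
            for r in outline_of(l,cam):J|=r["region"]
        J=cv2.dilate(J.astype(np.uint8),np.ones((3,3)))>0
        f=lambda v:(np.abs(hullmask(cam,traypts(*v,.02))-M)*~J).sum()
        s=minimize(f,x0,method="Nelder-Mead",options=dict(initial_simplex=np.array([x0]*4)+np.vstack([[0,0,0],np.diag([.01,.01,.1])])))
        print("tray",cam,s.x.round(4),"cost",round(s.fun),"area",M.sum());out.append(s.x)
    return np.mean(out,0)
def gaps(t):
    c,s=np.cos(t[2]),np.sin(t[2]);R=np.array([[c,-s],[s,c]])
    return t[:2]+R@[-.096,0],t[:2]+R@[-.096,.05]
E
python3 - <<'E'
from fit import *
snapshot("top");snapshot("side")
print(fitcyl("tall_jar",TALL,[.631,-.231]),fitcyl("squat_jar",SQ,[.433,-.232]))
for p in([.527,-.318],[.412,.30]):fitcyl("pot_a",[(.0275,(0,.071))],p)
t=fittray([.538,.058,np.pi/2]);print(t,gaps(t))
E
```

```text
tall_jar top 0.58 [ 0.6302 -0.2289] cost 45 area 341.0
tall_jar side 0.82 [ 0.6323 -0.2311] cost 56 area 339.0Traceback (most recent call last):
  File "<stdin>", line 3, in <module>
  File "fit.py", line 20, in fitcyl
    s=minimize(f,x0,method="Nelder-Mead",options=dict(initial_simplex=np.array([x0,np.add(x0,[.01,0]),np.add(x0,[0,.01])])))
    res = _minimize_neldermead(fun, x0, args, callback, bounds=bounds,
                               **options)
    fsim[j] = func(sim[j])
              ~~~~^^^^^^^^
    fx = function(np.copy(x), *(wrapper_args + args))
  File "fit.py", line 19, in <lambda>
    f=lambda v:np.abs(hullmask(cam,cyl(v[0],v[1],parts))-M).sum()
                      ~~~~~~~~^^^^^^^^^^^^^^^^^^^^^^^^^^
  File "fit.py", line 5, in hullmask
    q=np.array([proj(cam,p) for p in P]);h=cv2.convexHull((q*16).round().astype(np.int32))
                ~~~~^^^^^^^
  File "h.py", line 9, in proj
    m=camera_model(cam);K,R,t=map(np.array,(m["K"],m["R"],m["t"]))
ValueError: time passes only in moves, steps and waits
```

```bash
sed -i 's/^from workcell import \*/from workcell import *\nimport functools\ncamera_model=functools.lru_cache(None)(camera_model)/' h.py
python3 - <<'E'
from fit import *
snapshot("top");snapshot("side")
print(fitcyl("tall_jar",TALL,[.631,-.231]),fitcyl("squat_jar",SQ,[.433,-.232]))
for p in([.527,-.318],[.412,.30]):fitcyl("pot_a",[(.0275,(0,.071))],p)
t=fittray([.538,.058,np.pi/2]);print(t,gaps(t),state()["time"])
E
```

```text
tall_jar top 0.74 [ 0.6296 -0.2292] cost 61 area 324.0
tall_jar side 0.83 [ 0.6322 -0.2323] cost 64 area 330.0
squat_jar top 0.68 [ 0.4348 -0.2232] cost 93 area 320.0
squat_jar side 0.55 [ 0.4366 -0.2268] cost 110 area 307.0
[ 0.63085807 -0.23076647] [ 0.43567779 -0.22502721]
pot_a top 0.87 [ 0.5282 -0.3231] cost 107 area 612.0
pot_a side 0.87 [ 0.5283 -0.3224] cost 174 area 524.0
pot_a top 0.74 [0.4094 0.2993] cost 147 area 572.0
pot_a side 0.57 [0.4117 0.3009] cost 87 area 357.0
tray top [0.5388 0.0607 1.6014] cost 237 area 7339.0
tray side [0.5407 0.0574 1.5882] cost 99 area 3701.0
[0.5397724  0.05905322 1.59483276] (array([ 0.54207968, -0.03691905]), array([ 0.49209412, -0.03812076])) 2.15
```

```bash
cat > go.py <<'E'
import sys,numpy as np
from scipy.spatial.transform import Rotation as R
from workcell import state
# python3 go.py x y z yaw(of tool x): slide and dr from where the tool stands
x,y,z,w=map(float,sys.argv[1:5]);s=state();T=np.array(s["tcp_rot"])
G=np.array([[np.cos(w),np.sin(w),0],[np.sin(w),-np.cos(w),0],[0,0,-1]])
d=np.array([x,y,z])-s["tool_pos"];sl=T.T@d;dr=R.from_matrix(T.T@G).as_rotvec()
print("slide",sl.round(4),"dr",dr.round(4),"rows",round(np.linalg.norm(d)/.0625,1),round(np.linalg.norm(dr)/.187,1))
print("t",round(s["time"],2),"tcp",np.round(s["tool_pos"],4),"yaw",round(float(np.arctan2(T[1,0],T[0,0])),4),"q",np.round(s["joint_pos"],2),"F",np.round(s["force"],1),"open",round(s["opening"],3),"grip",round(s["grip_force"],1))
E
python3 go.py 0.4355 -0.2255 0.15 3.166
```

```text
slide [ 0.3478 -0.3292  0.0813] dr [-0.     -0.     -2.8612] rows 7.8 15.3
t 2.15 tcp [ 0.2025 -0.6439  0.2313] yaw 0.3048 q [-1.3   0.12  1.44 -0.    1.58 -0.04] F [-0.8 -0.7 -0.4] open 1.001 grip 0.0
```

```bash
python3 -m inch '{"hand":[1,1,1,1,1,1,1,1],"slide":[[0.348,-0.329,0.081],[0.348,-0.329,0.081],[0.348,-0.329,0.081],[0.348,-0.329,0.081],[0.348,-0.329,0.081],[0.348,-0.329,0.081],[0.348,-0.329,0.081],[0.348,-0.329,0.081]],"dr":[[0,0,-1.45],[0,0,-1.45],[0,0,-1.45],[0,0,-1.45],[0,0,-1.45],[0,0,-1.45],[0,0,-1.45],[0,0,-1.45]]}' 40; python3 go.py 0.4355 -0.2255 0.1 3.166
```

```text
time: 3.15
tool_pos: [0.4365, -0.2235, 0.1502]
tcp_rot: [[-0.189, 0.982, 0.001], [0.982, 0.189, -0.0], [-0.0, 0.001, -1.0]]
force: [0.6, -0.7, 0.2]
opening: 0.999
grip_force: 0.0
slide [-0.0018 -0.0014  0.0502] dr [ 3.000e-04  6.000e-04 -1.405e+00] rows 0.8 7.5
t 3.15 tcp [ 0.4365 -0.2235  0.1502] yaw 1.761 q [-0.53 -0.26  1.93  0.    1.47 -0.72] F [ 0.6 -0.7  0.2] open 0.999 grip 0.0
```

```bash
python3 -m inch '{"hand":[1,1,1,1,1,1,1,1],"slide":[[-0.002,-0.001,0.05],[-0.002,-0.001,0.05],[-0.002,-0.001,0.05],[-0.002,-0.001,0.05],[-0.002,-0.001,0.05],[-0.002,-0.001,0.05],[-0.002,-0.001,0.05],[-0.002,-0.001,0.05]],"dr":[[0,0,-1.405],[0,0,-1.405],[0,0,-1.405],[0,0,-1.405],[0,0,-1.405],[0,0,-1.405],[0,0,-1.405],[0,0,-1.405]]}'; python3 go.py 0.4355 -0.2255 0.028 3.166
```

```text
time: 4.15
tool_pos: [0.4352, -0.2278, 0.1004]
tcp_rot: [[-1.0, -0.023, 0.0], [-0.023, 1.0, -0.0], [-0.0, -0.0, -1.0]]
force: [0.9, 0.2, 1.1]
opening: 0.998
grip_force: 0.0
slide [-0.0004  0.0023  0.0724] dr [-0.0001  0.0002 -0.0016] rows 1.2 0.0
t 4.15 tcp [ 0.4352 -0.2278  0.1004] yaw -3.1188 q [-0.53 -0.23  1.99  0.    1.38 -2.13] F [0.9 0.2 1.1] open 0.998 grip 0.0
```

```bash
python3 -m inch '{"hand":[1,1,1,-1,-1,-1,-1,-1],"slide":[[0,0.002,0.03],[0,0.002,0.073],[0,0.002,0.073],[0,0.002,0.073],[0,0.002,0.073],[0,0.002,0.073],[0,0.002,0.073],[0,0.002,0.073]],"dr":[[0,0,0],[0,0,0],[0,0,0],[0,0,0],[0,0,0],[0,0,0],[0,0,0],[0,0,0]]}' 30; python3 go.py 0.4355 -0.2255 0.15 3.166
```

```text
time: 5.15
tool_pos: [0.4358, -0.2262, 0.0289]
tcp_rot: [[-1.0, -0.018, 0.002], [-0.018, 1.0, -0.001], [-0.002, -0.001, -1.0]]
force: [-1.1, 1.1, 7.8]
opening: 0.459
grip_force: 29.5
slide [ 1.000e-04  6.000e-04 -1.211e-01] dr [-0.0011  0.0019 -0.0062] rows 1.9 0.0
t 5.15 tcp [ 0.4358 -0.2262  0.0289] yaw -3.1234 q [-0.53 -0.16  2.05  0.    1.25 -2.12] F [-1.1  1.1  7.8] open 0.459 grip 29.5
```

```bash
python3 -m inch '{"hand":[-1,-1,-1,-1,-1,-1,-1,-1],"slide":[[0,0,-0.05],[0,0,-0.1],[0,0.0,-0.12],[-0.035,0.06,-0.12],[-0.07,0.12,-0.12],[-0.107,0.191,-0.12],[-0.107,0.191,-0.12],[-0.107,0.191,-0.12]],"dr":[[0,0,0],[0,0,0],[0,0,0],[0,0,0],[0,0,0],[0,0,0],[0,0,0],[0,0,0]]}' 30; python3 - <<'E'
from fit import *
a=snapshot("top");b=snapshot("side")
cv2.imwrite("pics/v1.png",np.vstack([cv2.resize(i[y:y+110,x:x+220],None,fx=2.7,fy=2.7,interpolation=cv2.INTER_CUBIC) for i,y,x in((a,170,200),(b,170,180))]))
t=fittray([.5398,.059,1.595]);print(t,gaps(t))
for c in("top","side"):
  for r in pinpoint("squat_jar",c)[:2]:print(c,r,onz(c,r["position"],.12))
E
python3 go.py 0.542 -0.037 0.15 3.166
```

```text
time: 6.15
tool_pos: [0.539, -0.031, 0.1468]
tcp_rot: [[-1.0, -0.021, -0.001], [-0.021, 1.0, 0.0], [0.001, 0.0, -1.0]]
force: [0.2, -1.0, -1.2]
opening: 0.46
grip_force: 30.9
tray top [0.5424 0.0636 1.6224] cost 5746 area 3085.0
tray side [0.5401 0.0578 1.5856] cost 913 area 2998.0
[0.54122323 0.06069856 1.60402006] (array([ 0.54441212, -0.03524847]), array([ 0.49443971, -0.03690935]))
top {'position': [287.1, 202.2], 'p': 0.47} [ 0.53692845 -0.03287441  0.12      ]
top {'position': [252.3, 208.2], 'p': 0.24} [0.52198208 0.04348415 0.12      ]
side {'position': [277.4, 225.7], 'p': 0.64} [ 0.54743331 -0.03736341  0.12      ]
side {'position': [273.9, 244.6], 'p': 0.59} [ 0.56763459 -0.09638463  0.12      ]
slide [-0.0033 -0.004  -0.0027] dr [ 0.      0.0001 -0.0066] rows 0.1 0.0
t 6.75 tcp [ 0.5386 -0.0331  0.1473] yaw -3.1238 q [-0.11 -0.15  1.84  0.    1.45 -1.7 ] F [ 0.4 -0.1 -0.9] open 0.46 grip 30.9
```

View pics/v1.png

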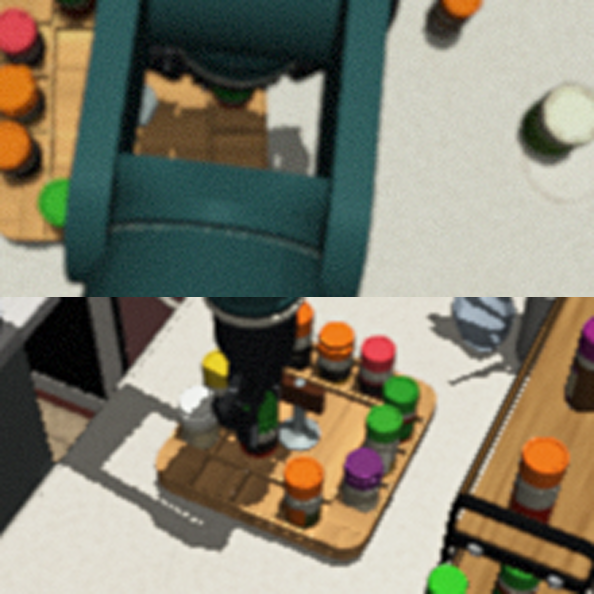

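```bash
python3 -m inch '{"hand":[-1,-1,-1,-1],"slide":[[-0.0035,-0.004,0.04],[-0.0035,-0.004,0.062],[-0.0035,-0.004,0.062],[-0.0035,-0.004,0.062]],"dr":[[0,0,-0.006],[0,0,-0.006],[0,0,-0.006],[0,0,-0.006]]}' 30; python3 - <<'E'
from fit import *
b=snapshot("side")
im=cv2.resize(b[190:290,220:370],None,fx=5,fy=5,interpolation=cv2.INTER_CUBIC)
s=state();x,y,z=s["tool_pos"];print(s["tool_pos"])
def draw(P,c):
    q=np.array([proj("side",p) for p in P]);cv2.polylines(im,[((q-[220,190]+.5)*5).round().astype(int)],True,c,1,cv2.LINE_AA)
draw([[x+.02*np.cos(a),y+.02*np.sin(a),z-.028] for a in A],(255,255,0))
g=gaps([.5398,.059,1.595])
for k in g:
    draw([[k[0]+.023*u,k[1]+.023*v,.042] for u,v in((1,1),(1,-1),(-1,-1),(-1,1))],(0,0,255))
cv2.imwrite("pics/v2.png",im)
E
```

```text
time: 7.25
tool_pos: [0.5427, -0.0368, 0.0865]
tcp_rot: [[-1.0, -0.024, 0.001], [-0.024, 1.0, -0.0], [-0.001, -0.0, -1.0]]
force: [-0.6, -0.3, 0.3]
opening: 0.458
grip_force: 30.8
[ 0.54281156 -0.03685893  0.08674352]
```

View pics/v2.png

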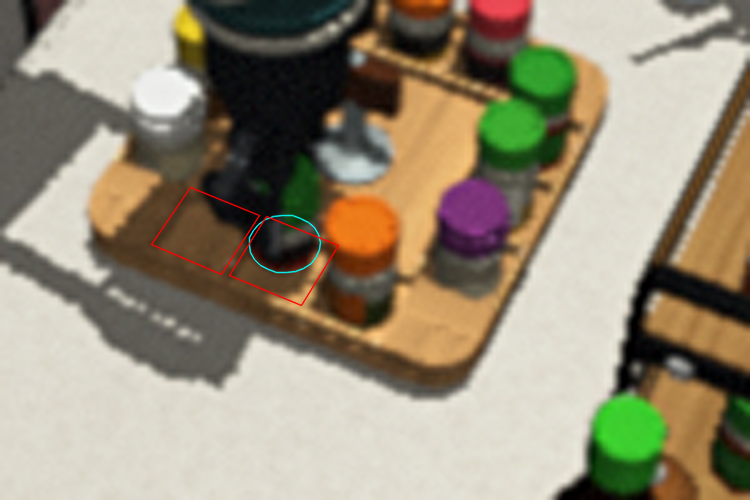

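```bash
python3 -m inch '{"hand":[-1,-1,-1,-1,-1],"slide":[[0,0,0.015],[0,0,0.018],[0,0,0.021],[0,0,0.021],[0,0,0.021]],"dr":[[0,0,0],[0,0,0],[0,0,0],[0,0,0],[0,0,0]]}' 30; python3 go.py 0.542 -0.037 0.059 3.166
```

```text
time: 7.92
tool_pos: [0.5423, -0.0368, 0.0645]
tcp_rot: [[-1.0, -0.024, 0.0], [-0.024, 1.0, -0.0], [-0.0, -0.0, -1.0]]
force: [-1.0, 1.0, -0.3]
opening: 0.464
grip_force: 30.8
slide [ 0.0003 -0.0002  0.0055] dr [-0.      0.0003 -0.0002] rows 0.1 0.0
t 7.92 tcp [ 0.5423 -0.0368  0.0645] yaw -3.1173 q [-0.11 -0.07  1.91  0.    1.3  -1.71] F [-1.   1.  -0.3] open 0.464 grip 30.8
```

```bash
python3 -m inch '{"hand":[-1,-1,-1,0.4,0.4,0.4,0.4,0.4],"slide":[[0,0,0.003],[0,0,0.0055],[0,0,0.0055],[0,0,0.0055],[0,0,0.0055],[0,0,-0.02],[0,0,-0.06],[0,0,-0.1]],"dr":[[0,0,0],[0,0,0],[0,0,0],[0,0,0],[0,0,0],[0,0,0],[0,0,0],[0,0,0]]}' 30; python3 go.py 0.631 -0.231 0.15 3.166
```

```text
time: 8.93
tool_pos: [0.542, -0.0368, 0.1653]
tcp_rot: [[-1.0, -0.024, -0.0], [-0.024, 1.0, 0.0], [0.0, 0.0, -1.0]]
force: [0.2, -0.7, -0.2]
opening: 0.702
grip_force: 0.0
slide [-0.0843 -0.1963  0.0153] dr [ 0.0001 -0.0004 -0.0002] rows 3.4 0.0
t 8.93 tcp [ 0.542  -0.0368  0.1653] yaw -3.1174 q [-0.11 -0.15  1.81  0.    1.48 -1.71] F [ 0.2 -0.7 -0.2] open 0.702 grip 0.0
```

```bash
python3 -m inch '{"hand":[1,1,1,1,1,1],"slide":[[-0.025,-0.058,0],[-0.05,-0.116,0],[-0.075,-0.174,0],[-0.0845,-0.1965,0.015],[-0.0845,-0.1965,0.015],[-0.0845,-0.1965,0.015]],"dr":[[0,0,0],[0,0,0],[0,0,0],[0,0,0],[0,0,0],[0,0,0]]}'; python3 - <<'E'
from fit import *
a=snapshot("top");b=snapshot("side")
cv2.imwrite("pics/v3.png",np.vstack([cv2.resize(i[y:y+110,x:x+220],None,fx=2.7,fy=2.7,interpolation=cv2.INTER_CUBIC) for i,y,x in((a,150,190),(b,170,200))]))
t=fittray([.5398,.059,1.595]);print(t,gaps(t))
Z=[(r,[z+.03 for z in zs]) for r,zs in SQ];fitcyl("squat_jar",Z,list(gaps(t)[0]))
fitcyl("tall_jar",TALL,[.631,-.231],("side",))
E
python3 go.py 0.631 -0.231 0.035 3.166
```

```text
time: 9.68
tool_pos: [0.6313, -0.2307, 0.1494]
tcp_rot: [[-1.0, -0.024, -0.0], [-0.024, 1.0, 0.0], [0.0, 0.0, -1.0]]
force: [0.3, -0.2, 0.5]
opening: 1.001
grip_force: 0.0
tray top [0.5384 0.0608 1.5754] cost 1022 area 6831.0
tray side [0.5846 0.0866 1.1323] cost 3677 area 955.0
[0.5615159  0.07371972 1.3538669 ] (array([ 0.54085362, -0.02003032]), array([ 0.49202547, -0.00926872]))
squat_jar top 0.87 [ 0.5397 -0.0334] cost 81 area 307.0
squat_jar side 0.42 [-0.8418  1.1384] cost 200 area 200.0
tall_jar side 0.79 [ 0.6299 -0.2284] cost 104 area 290.0
slide [0.0004 0.0002 0.1143] dr [ 0.      0.     -0.0002] rows 1.8 0.0
t 10.32 tcp [ 0.6314 -0.2312  0.1493] yaw -3.1174 q [-0.39  0.14  1.55  0.    1.45 -1.98] F [-0.5  0.1 -0.1] open 1.0 grip 0.0
```

View pics/v3.png

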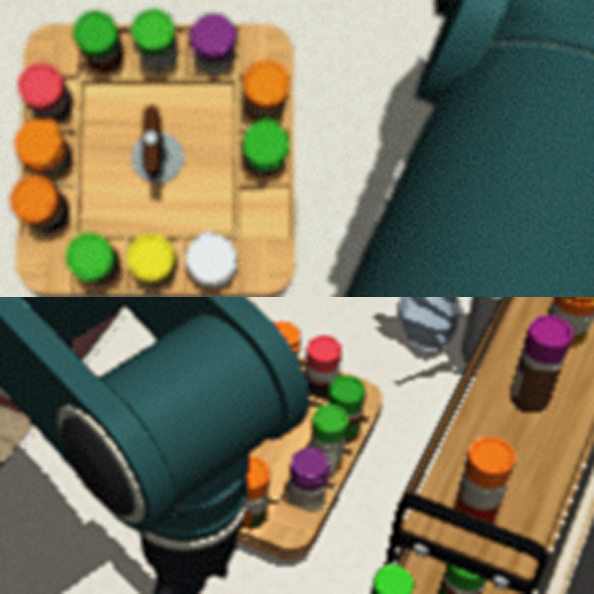

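The squat jar stands in the middle gap cell (green cap at top-crop (265,145)). The end cell at (265,212) is still empty and the tray hasn't moved. Next is the tall jar.

```bash
python3 -m inch '{"hand":[1,1,1,-1,-1,-1,-1,-1],"slide":[[0,0,0.06],[0,0,0.114],[0,0,0.114],[0,0,0.114],[0,0,0.114],[0,0,0.114],[0,0,0.114],[0,0,0.114]],"dr":[[0,0,0],[0,0,0],[0,0,0],[0,0,0],[0,0,0],[0,0,0],[0,0,0],[0,0,0]]}' 30; python3 go.py 0.492 -0.038 0.165 3.166
```

```text
time: 11.32
tool_pos: [0.6323, -0.2315, 0.0374]
tcp_rot: [[-1.0, -0.024, 0.003], [-0.024, 1.0, -0.001], [-0.003, -0.001, -1.0]]
force: [0.1, 0.8, 8.3]
opening: 0.408
grip_force: 30.5
slide [ 0.1353  0.1967 -0.1282] dr [-0.0011  0.0026 -0.0001] rows 4.3 0.0
t 11.32 tcp [ 0.6323 -0.2315  0.0374] yaw -3.1173 q [-0.39  0.22  1.64  0.    1.27 -1.98] F [0.1 0.8 8.3] open 0.408 grip 30.5
```

```bash
python3 -m inch '{"hand":[-1,-1,-1,-1,-1,-1,-1,-1],"slide":[[0,0,-0.06],[0,0,-0.12],[0.03,0.045,-0.128],[0.065,0.095,-0.128],[0.1,0.145,-0.128],[0.135,0.1965,-0.128],[0.135,0.1965,-0.128],[0.135,0.1965,-0.128]],"dr":[[0,0,0],[0,0,0],[0,0,0],[0,0,0],[0,0,0],[0,0,0],[0,0,0],[0,0,0]]}' 30; python3 go.py 0.492 -0.0375 0.09 3.166
```

```text
time: 12.32
tool_pos: [0.492, -0.0381, 0.1641]
tcp_rot: [[-1.0, -0.025, 0.002], [-0.025, 1.0, -0.0], [-0.002, -0.0, -1.0]]
force: [0.7, -0.4, -0.6]
opening: 0.409
grip_force: 30.5
slide [0.0001 0.0006 0.0741] dr [-0.0004  0.0015  0.0004] rows 1.2 0.0
t 12.32 tcp [ 0.492  -0.0381  0.1641] yaw -3.1168 q [-0.13 -0.26  1.91 -0.    1.49 -1.72] F [ 0.7 -0.4 -0.6] open 0.409 grip 30.5
```

```bash
python3 -m inch '{"hand":[-1,-1,-1,-1,-1,-1],"slide":[[0,0.0005,0.04],[0,0.0005,0.074],[0,0.0005,0.08],[0,0.0005,0.089],[0,0.0005,0.0925],[0,0.0005,0.0925]],"dr":[[0,0,0],[0,0,0],[0,0,0],[0,0,0],[0,0,0],[0,0,0]]}' 30; python3 go.py 0.492 -0.0375 0.067 3.166
```

```text
time: 13.08
tool_pos: [0.492, -0.0376, 0.0714]
tcp_rot: [[-1.0, -0.024, 0.001], [-0.024, 1.0, -0.0], [-0.001, -0.0, -1.0]]
force: [0.1, 0.2, 0.3]
opening: 0.408
grip_force: 30.5
slide [0.     0.0001 0.0044] dr [-0.0001  0.0007 -0.0002] rows 0.1 0.0
t 13.07 tcp [ 0.492  -0.0376  0.0714] yaw -3.1174 q [-0.13 -0.2   2.01 -0.    1.33 -1.72] F [0.1 0.2 0.3] open 0.408 grip 30.5
```

```bash
python3 -m inch '{"hand":[-1,-1,-1,0.3,0.3,0.3,0.3,0.3],"slide":[[0,0,0.003],[0,0,0.005],[0,0,0.005],[0,0,0.005],[0,0,0.005],[0,0,-0.02],[0,0,-0.06],[0,0,-0.1]],"dr":[[0,0,0],[0,0,0],[0,0,0],[0,0,0],[0,0,0],[0,0,0],[0,0,0],[0,0,0]]}' 30; python3 go.py 0.35 -0.25 0.2 3.166
```

```text
time: 14.08
tool_pos: [0.4914, -0.0375, 0.1717]
tcp_rot: [[-1.0, -0.024, -0.001], [-0.024, 1.0, 0.0], [0.001, 0.0, -1.0]]
force: [0.7, -0.1, 0.2]
opening: 0.649
grip_force: 0.0
slide [ 0.1466 -0.209  -0.0282] dr [ 0.0001 -0.0006 -0.0002] rows 4.1 0.0
t 14.07 tcp [ 0.4914 -0.0375  0.1717] yaw -3.1174 q [-0.13 -0.27  1.9   0.    1.51 -1.72] F [ 0.7 -0.1  0.2] open 0.649 grip 0.0
```

Step aside for a clear check before gripping the handle.

```bash
python3 -m inch '{"hand":[1,1,1,1,1,1,1],"slide":[[0.04,-0.05,-0.02],[0.08,-0.1,-0.03],[0.11,-0.15,-0.03],[0.15,-0.21,-0.03],[0.15,-0.25,-0.03],[0.15,-0.25,-0.03],[0.15,-0.25,-0.03]],"dr":[[0,0,0],[0,0,0],[0,0,0],[0,0,0],[0,0,0],[0,0,0],[0,0,0]]}'; python3 - <<'E'
from fit import *
a=snapshot("top");b=snapshot("side")
cv2.imwrite("pics/v4.png",np.vstack([cv2.resize(i[y:y+110,x:x+220],None,fx=2.7,fy=2.7,interpolation=cv2.INTER_CUBIC) for i,y,x in((a,150,190),(b,170,200))]))
t=fittray([.5398,.059,1.595]);print(t,gaps(t))
g=gaps([.5398,.059,1.595])
for l,P,k in(("squat_jar",SQ,g[0]),("tall_jar",TALL,g[1])):
    fitcyl(l,[(r,[z+.03 for z in zs]) for r,zs in P],list(k))
E
python3 go.py 0.5398 0.059 0.16 3.166
```

```text
time: 14.95
tool_pos: [0.3477, -0.2908, 0.2005]
tcp_rot: [[-1.0, -0.024, -0.0], [-0.024, 1.0, 0.001], [0.0, 0.001, -1.0]]
force: [-0.2, 0.7, 0.1]
opening: 0.999
grip_force: 0.0
tray top [0.5398 0.0612 1.5933] cost 600 area 6581.0
slide [-0.2005  0.3446  0.0409] dr [-0.0002  0.0002  0.0009] rows 6.4 0.0
t 15.3 tcp [ 0.3481 -0.2906  0.2009] yaw -3.1163 q [-0.75 -0.38  1.94  0.    1.58 -2.35] F [ 0.6 -0.6  0.2] open 1.0 grip 0.0Traceback (most recent call last):
  File "<stdin>", line 4, in <module>
  File "fit.py", line 34, in fittray
    M=outline_of("carousel",cam)[0]["region"].astype(float);J=np.zeros((420,560),bool)
      ~~~~~~~~~~~~~~~~~~~~~~~~~~^^^
IndexError: list index out of range
```

View pics/v4.png

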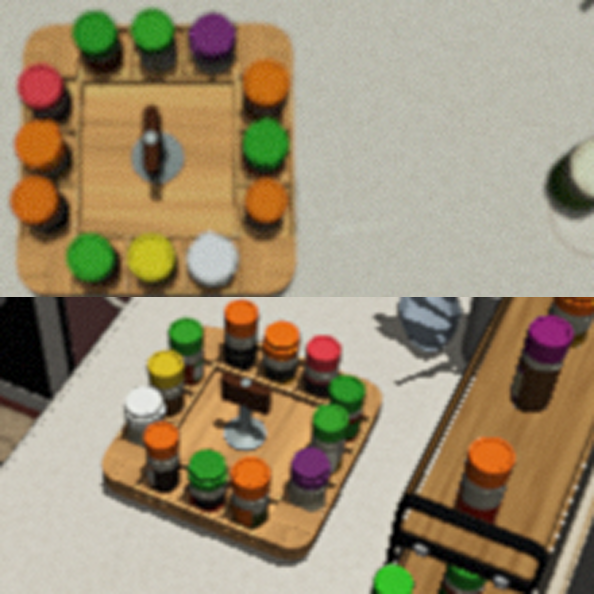

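Both jars are standing in the gap cells and the row is complete (top-crop orange (265,85), green (265,145), orange (265,200)). The handle sits at (152,140) and the tray hasn't moved.

```bash
python3 -m inch '{"hand":[0.4,0.4,0.4,0.4,0.4,0.4,0.4,0.4],"slide":[[-0.2,0.345,0.03],[-0.2,0.345,0.03],[-0.2,0.345,0.03],[-0.2,0.345,0.03],[-0.2,0.345,0.03],[-0.2,0.345,0.03],[-0.2,0.345,0.03],[-0.2,0.345,0.03]],"dr":[[0,0,0],[0,0,0],[0,0,0],[0,0,0],[0,0,0],[0,0,0],[0,0,0],[0,0,0]]}'; python3 go.py 0.5398 0.0595 0.086 3.166
```

```text
time: 16.3
tool_pos: [0.5396, 0.0605, 0.1703]
tcp_rot: [[-1.0, -0.027, -0.001], [-0.027, 1.0, 0.0], [0.001, 0.0, -1.0]]
force: [-0.0, 0.1, 0.4]
opening: 0.696
grip_force: 0.0
slide [-0.0002 -0.001   0.0843] dr [ 0.0001 -0.001   0.0027] rows 1.3 0.0
t 16.3 tcp [0.5396 0.0605 0.1703] yaw -3.1145 q [ 0.06 -0.15  1.8   0.    1.49 -1.53] F [-0.   0.1  0.4] open 0.696 grip 0.0
```

```bash
python3 -m inch '{"hand":[0.4,0.4,0.4,0.4,-1,-1,-1,-1],"slide":[[0,-0.001,0.04],[0,-0.001,0.07],[0,-0.001,0.084],[0,-0.001,0.084],[0,-0.001,0.084],[0,-0.001,0.084],[0,-0.001,0.084],[0,-0.001,0.084]],"dr":[[0,0,0],[0,0,0],[0,0,0],[0,0,0],[0,0,0],[0,0,0],[0,0,0],[0,0,0]]}' 25; python3 go.py 0.5398 0.0595 0.086 1.571
```

```text
time: 17.3
tool_pos: [0.5398, 0.0588, 0.0879]
tcp_rot: [[-1.0, -0.025, 0.001], [-0.025, 1.0, 0.002], [-0.001, 0.002, -1.0]]
force: [-1.1, 10.0, 5.4]
opening: 0.156
grip_force: 29.3
slide [-0.      0.0007  0.0019] dr [ 2.7000e-03 -6.0000e-04  1.5953e+00] rows 0.0 8.5
t 17.3 tcp [0.5398 0.0588 0.0879] yaw -3.1169 q [ 0.06 -0.1   1.89  0.    1.34 -1.54] F [-1.1 10.   5.4] open 0.156 grip 29.3
```

```bash
python3 -m inch '{"hand":[-1,-1,-1,-1,-1,-1,-1,-1],"slide":[[0,0.001,0],[0,0.001,0],[0,0.001,0],[0,0.001,0],[0,0.001,0],[0,0.001,0],[0,0.001,0],[0,0.001,0]],"dr":[[0,0,0.05],[0,0,0.15],[0,0,0.25],[0,0,0.36],[0,0,0.47],[0,0,0.58],[0,0,0.69],[0,0,0.8]]}' 30; python3 go.py 0.5398 0.0595 0.086 1.571
```

```text
time: 18.3
tool_pos: [0.5399, 0.0591, 0.088]
tcp_rot: [[-0.712, 0.703, 0.002], [0.703, 0.712, 0.001], [-0.001, 0.002, -1.0]]
force: [0.2, 3.3, 3.7]
opening: 0.155
grip_force: 29.8
slide [0.0004 0.0002 0.002 ] dr [ 0.0019 -0.      0.7916] rows 0.0 4.2
t 18.3 tcp [0.5399 0.0591 0.088 ] yaw 2.3626 q [ 0.06 -0.1   1.89  0.    1.34 -0.73] F [0.2 3.3 3.7] open 0.155 grip 29.8
```

```bash
python3 -m inch '{"hand":[-1,-1,-1,-1,-1,-1,-1,-1],"slide":[[0,0,0],[0,0,0],[0,0,0],[0,0,0],[0,0,0],[0,0,0],[0,0,0],[0,0,0]],"dr":[[0,0,0.1],[0,0,0.21],[0,0,0.32],[0,0,0.43],[0,0,0.54],[0,0,0.65],[0,0,0.74],[0,0,0.79]]}' 30; python3 -m inch '{"hand":[-1,-1,-1],"slide":[[0,0,0],[0,0,0],[0,0,0]],"dr":[[0,0,0],[0,0,0],[0,0,0]]}'; python3 - <<'E'
from fit import *
a=snapshot("top");b=snapshot("side")
cv2.imwrite("pics/v5.png",np.vstack([cv2.resize(i[y:y+110,x:x+220],None,fx=2.7,fy=2.7,interpolation=cv2.INTER_CUBIC) for i,y,x in((a,165,160),(b,165,190))]))
try: fittray([.5398,.06,0.0],("side",))
except Exception as e: print(e)
E
python3 go.py 0.5398 0.0595 0.086 1.571
```

```text
time: 19.3
tool_pos: [0.5402, 0.0592, 0.0879]
tcp_rot: [[-0.003, 1.0, 0.002], [1.0, 0.003, 0.001], [0.001, 0.002, -1.0]]
force: [3.8, 5.7, 2.9]
opening: 0.158
grip_force: 29.7
time: 19.68
tool_pos: [0.5402, 0.0592, 0.0879]
tcp_rot: [[-0.005, 1.0, 0.002], [1.0, 0.005, 0.001], [0.001, 0.002, -1.0]]
force: [3.5, 4.7, 2.9]
opening: 0.158
grip_force: 29.6
tray side [0.5392 0.0588 0.0138] cost 846 area 2542.0
slide [ 0.0003 -0.0004  0.0019] dr [ 0.0023 -0.0011  0.005 ] rows 0.0 0.0
t 19.98 tcp [0.5402 0.0592 0.0879] yaw 1.576 q [ 0.06 -0.1   1.89  0.    1.34  0.06] F [3.5 5.4 2.4] open 0.161 grip 29.6
```

View pics/v5.png

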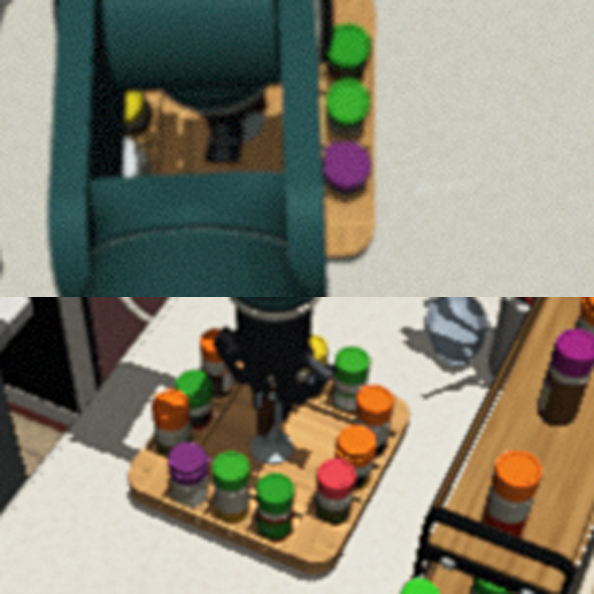

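The row (orange, green, orange at side-crop (172,415)–(213,360)) now faces the front, with the tray within about 1° of square. The handle is gripped at about 30 N and every jar is upright.

```bash
python3 -c "
from workcell import *
print(hand_in())"
```

```text
the job is handed in; nothing more can be done
None
```

I've handed the job in: both jars stand in the gap cells, the completed row faces the front to within about 1°, and the gripper is holding the handle still at about 30 N; the hand-in call did not return a verdict.

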